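# Slide the vial tray under the scanner bridge

## Robot

A 6-joint arm with a two-finger parallel gripper is mounted at the origin on the work surface. World frame = base frame: x ahead of the robot, y to its left, z up, the work surface at z = 0. Lengths are in m, angles in rad, forces in N, time in s.
With the tool pointing down it reaches from about 0.35 to 0.85 m from the base axis. Payload 8.1 kg.
Tool frame: the origin (TCP) lies on the mounting face of the last link; the fingertips stand 186 mm ahead of it and the grasp point (between the pads) lies 167 mm ahead of it; z points along the fingers, y is the line along which they close (so a half turn about z gives the same grasp; the last joint's range is limited). The gripper opens to 93 mm and grips with 3 to 60 N. Pads are 15 mm wide; open, the fingers measure 128 mm over their backs; the gripper's body (75 mm by 188 mm) begins 65 mm behind the grasp point.
Start: joints at [-0.085, 0.13, 1.488, -0, 1.523, -0.085], TCP at [0.6, 0, 0.405] pointing down, gripper open.
Joint ranges: [-2.96, 2.96], [-0.89, 2.26], [0.02, 2.5], [-1.34, 4.48], [0, 2.73], [-2.66, 2.66]. Speed limits (rad/s): [2.39, 2.39, 2.79, 3.14, 3.14, 3.14].

## Interface

Orientations are given as a rotation vector (axis times angle).
In Python, from plant import read_state, read_camera, camera_params, close_job gives the robot as it stands. The module is installed in compiled form; this text tells all that it offers.
- The arm moves only by the tool servo_tool, never from a script. Its argument "increments" is a list of rows, each an object with "slide": the shift along the tool's x, y, z in mm, a list of three; "dr": the turn, a rotation vector about the tool's x, y, z in rad, a list of three; "jaw": the closure, from 0 (fully open) to 1 (shut). In form: [{"slide": [x, y, z], "dr": [ax, ay, az], "jaw": jaw}, ...]. A call has 1 to 20 rows; each row is the pose to reach, as a shift and turn from the pose commanded when the call began, along the tool's axes at that moment; what a row does not reach only later rows make up. A row lasts 1/10 s, in which the tool goes at most 50 mm and 8.59 degrees, less where a joint would pass 70% of its speed; a pose out of reach is approached as far as the arm can. A call with a gripper value outside its range is refused whole. The fingers move at their own pace and stop on an object; "force" is the grip in N (left out, the last holds). Time passes only in rows, so rows that repeat a pose let the fingers close. It gives the time, the measured TCP pose, the force, the opening and the grip force at its end, in the units of the state.
- read_state(): the state, without advancing time (a new reading comes with each control period).
- read_camera(name): name is "scene" or "side" or "wrist"; returns (picture, depth): 400x640x3 uint8, red, green, blue; 400x640 float32, m along the optical axis (not along the pixel's ray), 0 where there is no reading.
- camera_params(name): a dict with "fx", "fy", "cx", "cy" (pixels), "k1" (the pictures are not rectified: a ray, as slopes to the right and down, at radius r is drawn at 1 + k1 r^2 times it, then the intrinsics apply), "rvec" (rotation vector, rad) and "tvec" (3), from world to camera coordinates, as OpenCV has them. Camera axes: x right, y down, z forward; pixel columns grow to the right and rows downward; lengths in m; the calibration is good to about 2 mm. A picture is of the moment at which its call begins: read the wrist's pose just before it. camera_params takes no time and is no camera call; for the wrist camera it gives the pose at the moment of the call.
- close_job(): hands the job in; it is judged then, once.
The state is a dict: "t": time; "q": joint angles; "dq": joint speeds; "joint_torque": joint torques, N m; "tool_pos": TCP position; "orientation": TCP orientation; "force": force on the tool from outside, world axes, zero at the start; "wrist_torque": the same for the moment, N m; "opening": finger opening in m; "gripper_force": force on a finger pad.
Only numpy, scipy, OpenCV 4.12 (cv2) and the standard library are available. Lean on these libraries where they do the work, as an engineer would, in place of code of your own. Each camera call takes 0.05 s, during which the arm holds its last target. There are 200 camera calls.

## Task

Push the white tray with the three green-capped vials along the table and under the low grey scanner bridge, until its front edge is fully home and square against the black stop behind the bridge, then draw the hand clear. Push gently with the fingers from outside: do not squeeze, lift or tip the tray, keep the vials upright in their wells without touching them, and leave the phone, the coins, the yellow-capped vial and the bridge undisturbed.

Things in the scene. Friction and masses are not known exactly. Their poses are not given: they have to be found in the camera images.
- tray: Loose white plastic tray on the table, 0.25 to 0.5 kg, 120 mm long (its x) by 90 mm wide (y), floor 6 mm thick, rim 20 mm high on front and sides. A grey block in it has three wells, 22 mm wide and 8 mm deep, at x = 10 mm, y = -26, 0, 26 mm; the vials stand in them on the floor, tops 46 mm above the table. Origin: centre of the underside; x to its front, z up.
- tray_nose (a point): Middle of the tray's front face (60 mm ahead of the tray's origin, 10 mm above its underside).
- tray_rear (a point): Middle of the outer face of the tray's rear wall, 60 mm behind the tray's origin, 15 mm above its underside. This wall, the one to push on, is blue, 90 mm wide, 30 mm high and 6 mm thick.
- bridge: Grey scanner bridge fixed to the table. Origin: at table height below the middle of its bar; x along the lane from mouth to stop, z up. The bar is 50 mm deep (x -25 to 25 mm), 158 mm wide, underside 52 mm, top 82 mm above the table, on posts outside the lane (y 63 to 79 mm each side). The bare table is the lane's floor.
- mouth (a point): Middle of the lane's mouth, at table height, 75 mm before the bridge's origin. Here the yellow flared guides stand about 129 mm apart; they narrow to the 100 mm wide lane at x = -28 mm of the bridge, between aluminium guides. All guides are 22 mm high. The tray starts before the mouth, origin 150 to 165 mm before the bridge's, up to 35 mm to one side, turned up to 0.2 rad.
- stop_face (a point): Middle of the face of the black stop, 22 mm high, that the tray's front must meet (50 mm beyond the bridge's origin along its x, 10 mm above the table).
- vial0: Clear vial with a green cap, round, 20 mm diameter, 40 mm tall, 20 to 30 g, standing loose in a well of the tray. Origin: centre of its underside, z up.
- vial1: Clear vial with a green cap, round, 20 mm diameter, 40 mm tall, 20 to 30 g, standing loose in a well of the tray. Origin: centre of its underside, z up.
- vial2: Clear vial with a green cap, round, 20 mm diameter, 40 mm tall, 20 to 30 g, standing loose in a well of the tray. Origin: centre of its underside, z up.
- phone: Bystander: black smartphone lying flat, 150 x 72 x 8 mm, long along its x. Origin: centre of its underside.
- coins: Bystander: stack of coins, 27 mm diameter, 18 mm high. Origin: centre of its underside.
- spare_vial: Clear vial with a yellow cap, round, 20 mm diameter, 40 mm tall, 20 to 30 g, standing loose on the table; a bystander. Origin: centre of its underside, z up.
There are look-alikes about, which are no part of the job. Of the things that look like the tray, the middle-sized one is meant.

How it is judged:
At the end, for the whole second after the job is handed in: The tray lies flat and still under the bridge, front within 5 mm of the stop, square within 0.08 rad, centred in the lane within 10 mm; its three vials stand upright (0.1 rad) at the bottom of their wells; phone, coins and yellow-capped vial within 12 mm of their starts (x of stop_face in the frame of tray_nose between -0.005 and 0.005 m and y of tray in the frame of bridge between -0.01 and 0.01 m and angle between the x axis of tray and the x axis of bridge, either way round below 0.08 rad and angle between tray's own z axis and vertical below 0.03 rad and height (world z) of tray below 0.003 m and linear speed of tray below 0.01 m/s and angle between each of vial0, vial1, vial2's own z axis and vertical below 0.1 rad and height (world z) of each of vial0, vial1, vial2 below 0.009 m and linear speed of each of vial0, vial1, vial2 below 0.02 m/s and x of vial0 in the frame of tray between 0.006 and 0.014 m and x of vial1 in the frame of tray between 0.006 and 0.014 m and x of vial2 in the frame of tray between 0.006 and 0.014 m and distance of each of phone, coins, spare_vial from where it was at the start of the episode below 0.012 m); the robot touches nothing.
It fails at once if the tray is lifted (over 8 mm) or tipped (over 0.1 rad) (height (world z) of tray above 0.008 m or angle between tray's own z axis and vertical above 0.1 rad).
It fails at once if a vial in the tray tips over (0.35 rad) or is lifted (15 mm) (angle between any of vial0, vial1, vial2's own z axis and vertical above 0.35 rad or height (world z) of any of vial0, vial1, vial2 above 0.021 m).
It fails at once if the robot touches a vial in the tray (over 1 N) (contact force between any of the fingers, the arm and vial0 above 1 N or contact force between any of the fingers, the arm and vial1 above 1 N or contact force between any of the fingers, the arm and vial2 above 1 N).
It fails at once if the robot squeezes the tray or pushes it hard (over 35 N) or bumps the bridge (over 10 N) (contact force between any of the fingers, the arm and tray above 35 N or contact force between any of the fingers, the arm and bridge above 10 N).
It fails at once if a bystander is moved by more than 12 mm or knocked over (distance of any of phone, coins, spare_vial from where it was at the start of the episode above 0.012 m or angle between spare_vial's own z axis and vertical above 0.5 rad).
It also fails if it takes over 64 s, if anything falls off the work surface, if the arm or the gripper's body presses on something with over 40 N, if the wrist force passes 120 N, or if a joint passes its speed limit or range.

## Working session

There is one attempt and no reset: what is moved stays moved. The work goes in short steps, Python scripts to look and compute and a tool call to move; the robot and the scene stay as the last step left them, time stands still between calls to the robot, and variables do not carry over. Pictures are saved under pics/ and viewed, at most 10 in all, crops included, and the job is handed in when it is done.

Besides the shell and the picture viewer there is one more tool, called after ">>>" by a JSON object that holds its "fn" and its "kwargs". servo_tool: Moves the arm, as the interface text tells. Its arguments: {"type":"object","properties":{"increments":{"type":"array"},"force":{"type":"number"}},"required":["increments"]}

```bash
mkdir -p pics
cat > h.py <<'E'
import numpy as np, cv2
from plant import *
def snap(n):
    p=camera_params(n); im,d=read_camera(n); return p,im,d
def ray(p,uv):
    uv=np.asarray(uv,float).reshape(-1,2)
    x=(uv[:,0]-p['cx'])/p['fx'];y=(uv[:,1]-p['cy'])/p['fy']
    rd=np.hypot(x,y);r=rd.copy()
    for _ in range(20): r=rd/(1+p['k1']*r*r)
    s=np.where(rd>0,r/np.maximum(rd,1e-9),1)
    R,_=cv2.Rodrigues(np.array(p['rvec'],float));t=np.array(p['tvec'],float).ravel()
    return -R.T@t,(R.T@np.stack([x*s,y*s,np.ones_like(x)])).T
def onz(p,uv,z):
    c,d=ray(p,uv); return c+d*((z-c[2])/d[:,2])[:,None]
def bydepth(p,uv,dep):
    c,d=ray(p,uv); u=np.asarray(uv,int).reshape(-1,2)
    return c+d*dep[u[:,1],u[:,0]][:,None]
E
python3 - <<'E'
from h import *
s=read_state();print(s)
a=[]
for n in('scene','side','wrist'):
    p,im,d=snap(n);cv2.imwrite(f'pics/{n}0.png',im[:,:,::-1]);np.savez(f'{n}0.npz',im=im,d=d,**p);print(n,p)
E
```

```text
{'t': 0.0, 'q': array([-8.53994509e-02,  1.31169205e-01,  1.48927513e+00, -2.48872400e-05,
        1.52300677e+00, -8.54061437e-02]), 'dq': array([ 0.00186266, -0.00034388, -0.00027007,  0.0002487 ,  0.00042834,
        0.00011824]), 'joint_torque': array([-1.61290725e-03, -5.59853125e+01, -4.91755986e+01,  7.67333270e-02,
        3.59135563e-02, -2.97389461e-04]), 'tool_pos': array([5.99770206e-01, 3.75696066e-05, 4.03684614e-01]), 'orientation': array([-2.22043850e+00, -2.22045606e+00,  1.90963274e-03]), 'force': array([ 0.67140507, -0.01034027, -0.12039719]), 'wrist_torque': array([ 0.0122271 ,  0.07410777, -0.03691989]), 'gripper_force': 0.0, 'opening': 0.09287025979557545}
scene {'fx': 390.12993355545956, 'fy': 390.12993355545956, 'cx': 315.7992029140303, 'cy': 194.93312032693788, 'k1': -0.07381930691318365, 'rvec': array([ 1.23963477,  2.09506656, -1.12684294]), 'tvec': array([ 0.20783264, -0.22298414,  1.51721775])}
side {'fx': 405.41460741418973, 'fy': 405.41460741418973, 'cx': 316.53751230010545, 'cy': 201.78465556492836, 'k1': 0.015460877515590273, 'rvec': array([ 0.45158386, -2.55403366,  1.40374923]), 'tvec': array([0.50567956, 0.09908051, 0.7647525 ])}
wrist {'fx': 325.6502170128796, 'fy': 325.6502170128796, 'cx': 317.6720103964428, 'cy': 203.13755761217485, 'k1': -0.03339520028595435, 'rvec': array([-2.89728912e+00, -3.14508017e-04,  8.99638432e-04]), 'tvec': array([-0.59979336, -0.0287894 ,  0.38909236])}
```

View pics/scene0.png

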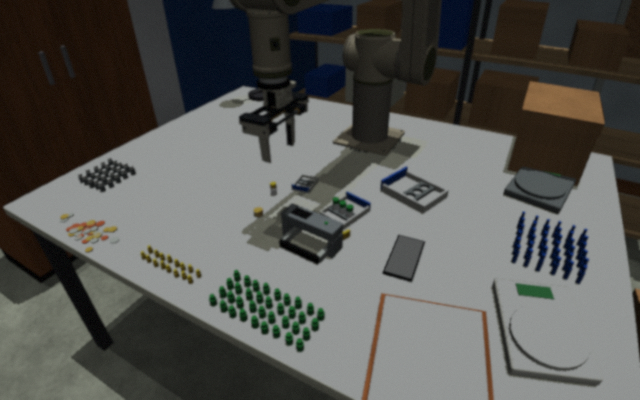

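View pics/side0.png

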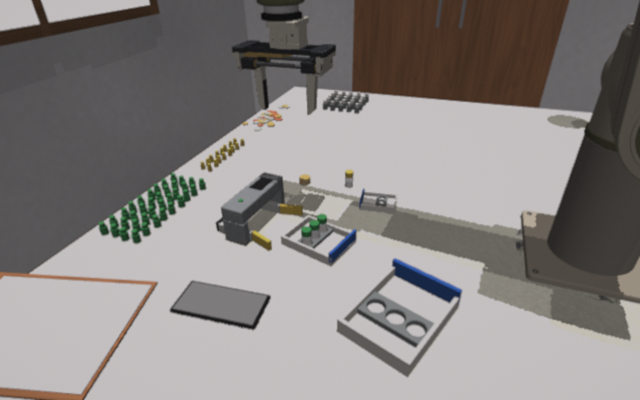

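Run:
```python
from h import *
for n in('scene','side','wrist'):
    z=np.load(n+'0.npz');im=z['im'];d=z['d'];p={k:z[k] for k in('fx','fy','cx','cy','k1','rvec','tvec')}
    hsv=cv2.cvtColor(im,cv2.COLOR_RGB2HSV)
    for name,lo,hi in(('blue',(105,120,50),(128,255,255)),('yellow',(15,120,80),(32,255,255)),('green',(50,100,40),(85,255,255))):
        m=cv2.inRange(hsv,lo,hi);k,l,st,c=cv2.connectedComponentsWithStats(m)
        for i in range(1,k):
            if st[i,4]<15:continue
            v,u=np.nonzero((l==i)&(d>0))
            if len(u)==0: continue
            P=bydepth(p,np.stack([u,v],1),d)
            md=np.median(P,0)
            if not(0.2<md[0]<0.95 and abs(md[1])<.5 and -0.02<md[2]<.1):continue
            print(n,name,c[i].round(),st[i,4],md.round(3),P.min(0).round(3),P.max(0).round(3))
z=np.load('side0.npz')['im']
a=cv2.resize(z[160:330,160:460,::-1],None,fx=2.6,fy=2.6,interpolation=cv2.INTER_CUBIC);cv2.imwrite('pics/crop1.png',a)
```

```text
scene blue [394. 174.] 75 [0.277 0.199 0.038] [0.216 0.179 0.031] [0.331 0.22  0.042]
scene blue [358. 198.] 49 [0.437 0.151 0.028] [0.423 0.107 0.022] [0.446 0.187 0.032]
scene yellow [258. 210.] 30 [ 0.608 -0.084  0.018] [ 0.594 -0.094  0.014] [ 0.619 -0.075  0.02 ]
scene yellow [ 90. 223.] 24 [ 0.873 -0.494  0.003] [ 0.862 -0.506  0.001] [ 0.881 -0.484  0.006]
scene yellow [ 80. 227.] 20 [ 0.901 -0.498  0.004] [ 0.894 -0.514  0.001] [ 0.908 -0.494  0.007]
scene yellow [110. 229.] 35 [ 0.863 -0.417  0.003] [ 0.851 -0.431  0.   ] [ 0.874 -0.401  0.005]
scene yellow [345. 232.] 15 [0.583 0.18  0.022] [0.572 0.175 0.02 ] [0.622 0.188 0.054]
scene yellow [ 90. 237.] 29 [ 0.912 -0.438  0.003] [ 0.898 -0.456 -0.002] [ 0.928 -0.431  0.006]
scene yellow [ 89. 249.] 15 [ 0.947 -0.394  0.004] [ 0.942 -0.4    0.   ] [ 0.954 -0.388  0.006]
scene green [343. 203.] 88 [0.501 0.131 0.046] [0.488 0.096 0.034] [0.514 0.162 0.05 ]
scene green [236. 274.] 25 [0.837 0.023 0.021] [0.833 0.018 0.016] [0.843 0.027 0.028]
scene green [247. 279.] 30 [0.84  0.055 0.021] [0.833 0.051 0.014] [0.843 0.06  0.02
[... 5788 characters left out ...]
[583.  31.] 1043 [0.872 0.161 0.021] [ 0.831  0.152 -0.   ] [0.929 0.172 0.03 ]
wrist green [214.  59.] 366 [0.499 0.127 0.046] [0.488 0.118 0.037] [0.507 0.137 0.048]
wrist green [576.  59.] 1079 [0.868 0.134 0.02 ] [0.828 0.124 0.   ] [0.927 0.147 0.03 ]
wrist green [209.  86.] 347 [0.492 0.102 0.046] [0.478 0.093 0.014] [0.501 0.111 0.048]
wrist green [570.  87.] 1070 [0.866 0.105 0.019] [0.827 0.096 0.   ] [0.925 0.115 0.03 ]
wrist green [570. 113.] 1068 [0.872 0.078 0.02 ] [0.831 0.068 0.001] [0.929 0.087 0.03 ]
wrist green [564. 138.] 1056 [0.869 0.051 0.019] [0.829 0.04  0.001] [0.927 0.059 0.03 ]
wrist green [558. 164.] 1009 [0.883 0.022 0.019] [0.827 0.012 0.002] [0.925 0.031 0.029]
```

View pics/crop1.png

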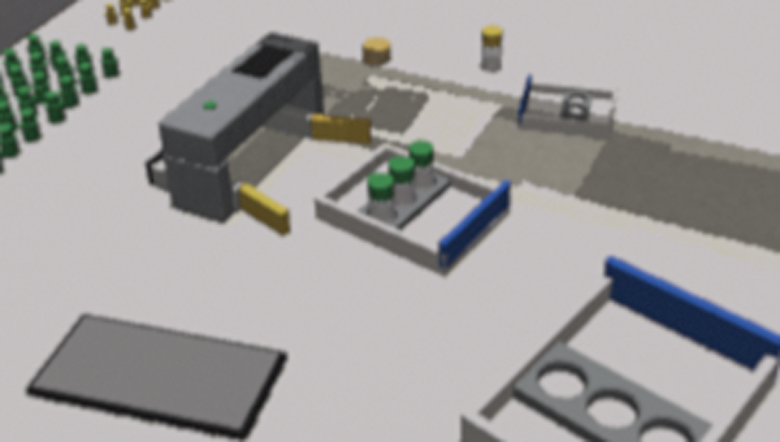

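View pics/wrist0.png

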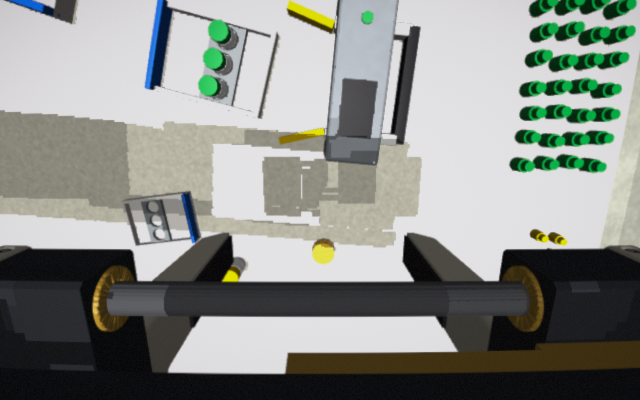

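The middle tray is the one with the green vials: side pixel (318,235), blue wall about 90 mm wide. The small decoy is at (365,200) and the large one at (400,310). The side crop confirms it. The phone is at side (220,302), the coins at (305,178) and the spare vial at (349,173). Next I'll turn the hand to line up with the lane and look from above.

>>> {"fn": "servo_tool", "kwargs": {"increments": [{"slide": [50, -40, -20], "dr": [0, 0, 0.4], "jaw": 0.3}, {"slide": [100, -80, -40], "dr": [0, 0, 0.8], "jaw": 0.3}, {"slide": [130, -110, -50], "dr": [0, 0, 1.2], "jaw": 0.3}, {"slide": [130, -110, -50], "dr": [0, 0, 1.67], "jaw": 0.3}, {"slide": [130, -110, -50], "dr": [0, 0, 1.67], "jaw": 0.3}, {"slide": [130, -110, -50], "dr": [0, 0, 1.67], "jaw": 0.3}, {"slide": [130, -110, -50], "dr": [0, 0, 1.67], "jaw": 0.3}, {"slide": [130, -110, -50], "dr": [0, 0, 1.67], "jaw": 0.3}, {"slide": [130, -110, -50], "dr": [0, 0, 1.67], "jaw": 0.3}, {"slide": [130, -110, -50], "dr": [0, 0, 1.67], "jaw": 0.3}, {"slide": [130, -110, -50], "dr": [0, 0, 1.67], "jaw": 0.3}, {"slide": [130, -110, -50], "dr": [0, 0, 1.67], "jaw": 0.3}, {"slide": [130, -110, -50], "dr": [0, 0, 1.67], "jaw": 0.3}, {"slide": [130, -110, -50], "dr": [0, 0, 1.67], "jaw": 0.3}, {"slide": [130, -110, -50], "dr": [0, 0, 1.67], "jaw": 0.3}]}}

```text
t: 1.65
tool_pos: [0.49, 0.13, 0.4547]
orientation: [3.138, -0.152, -0.0]
force: [-0.1, -0.2, 0.5]
opening: 0.0649
gripper_force: 0.0
```

```bash
cat > look.py <<'E'
from h import *
import sys
tag=sys.argv[1]
s=read_state();print(s['t'],s['tool_pos'].round(4),s['orientation'].round(3),s['opening'])
p,im,d=snap('wrist');cv2.imwrite(f'pics/{tag}.png',im[:,:,::-1])
np.savez(tag+'.npz',im=im,d=d,**p)
hsv=cv2.cvtColor(im,cv2.COLOR_RGB2HSV)
for name,lo,hi in(('blue',(105,120,50),(128,255,255)),('yellow',(15,120,80),(32,255,255)),('green',(50,100,40),(85,255,255))):
    m=cv2.inRange(hsv,lo,hi);k,l,st,c=cv2.connectedComponentsWithStats(m)
    for i in range(1,k):
        if st[i,4]<80:continue
        v,u=np.nonzero((l==i)&(d>0))
        P=bydepth(p,np.stack([u,v],1),d);md=np.median(P,0)
        if not(0.3<md[0]<0.75 and abs(md[1])<.3 and -0.02<md[2]<.1):continue
        r=''
        if name=='blue' or name=='yellow':
            T=P[P[:,2]>md[2].max()-.0 if name=='yellow' else P[:,2]>.024][:,:2]
            if len(T)>10: r=cv2.minAreaRect((T*1000).astype(np.float32))
        print(name,c[i].round(),st[i,4],md.round(4),r)
v,u=np.nonzero(d>0);P=bydepth(p,np.stack([u,v],1),d)
q=P[(P[:,2]>.072)&(P[:,2]<.095)&(P[:,0]>.5)&(P[:,0]<.8)]
if len(q): print('bar',len(q),np.median(q[:,2]),cv2.minAreaRect((q[:,:2]*1000).astype(np.float32)))
E
python3 look.py top1
```

```text
1.65 [0.49   0.13   0.4547] [ 3.138 -0.152 -0.   ] 0.06489575230822367
blue [451. 194.] 230 [ 0.4482 -0.0436  0.0185] 
blue [311. 219.] 496 [0.4342 0.1441 0.0282] ((432.9416198730469, 144.70423889160156), (88.3259506225586, 5.437307834625244), 74.75614166259766)
yellow [485.  65.] 485 [ 0.6056 -0.0845  0.0175] ((605.8201904296875, -87.28328704833984), (24.659629821777344, 25.189895629882812), 55.40004348754883)
yellow [275.  96.] 319 [0.593  0.1722 0.0221] ((592.7254028320312, 173.06881713867188), (7.220700263977051, 49.97993087768555), 68.36983489990234)
yellow [374.  95.] 322 [0.5821 0.0527 0.0221] ((581.8372192382812, 52.06935501098633), (49.860591888427734, 7.640679359436035), 12.3388090133667)
yellow [511. 153.] 221 [ 0.4982 -0.1075  0.0397] ((497.7206115722656, -108.08721923828125), (18.32356071472168, 17.55697250366211), 61.966102600097656)
green [280.  38.] 82 [0.6415 0.1526 0.0842] 
green [298. 169.] 211 [0.5048 0.1526 0.0464] 
green [319. 172.] 197 [0.4982 0.1275 0.0464] 
green [340. 176.] 199 [0.4911 0.1025 0.0463] 
bar 8475 0.08249086212611734 ((637.2489624023438, 108.36734771728516), (158.3787841796875, 50.907466888427734), 84.83736419677734)
```

View pics/top1.png

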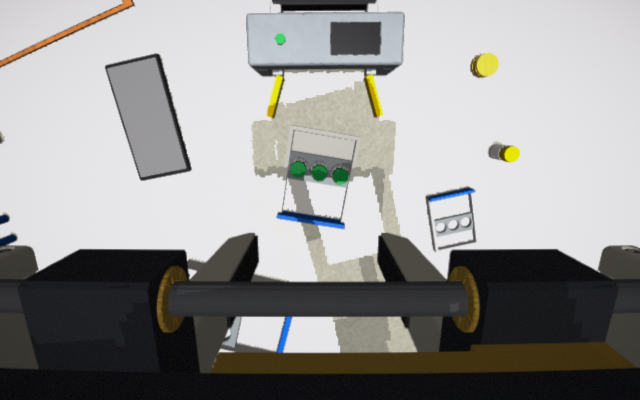

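The geometry is consistent: the bar measures 158×51 mm at z 0.082, and the wall is 88 mm at z 0.028.
- **Bridge:** (0.637, 0.108), yaw −0.090.
- **Tray:** origin (0.488, 0.130), yaw −0.266. In the bridge frame that is x −150, y +8, turned −0.176.

In the top view the tray is at (320,175), the mouth guides at (275,96) and (374,95), and nothing blocks the way. I'll go down behind the blue wall with the fingers half closed.

>>> {"fn": "servo_tool", "kwargs": {"increments": [{"slide": [-40, -6, 0], "dr": [0, 0, 0.1], "jaw": 0.57}, {"slide": [-83, -13, 0], "dr": [0, 0, 0.167], "jaw": 0.57}, {"slide": [-83, -13, 40], "dr": [0, 0, 0.167], "jaw": 0.57}, {"slide": [-83, -13, 80], "dr": [0, 0, 0.167], "jaw": 0.57}, {"slide": [-83, -13, 120], "dr": [0, 0, 0.167], "jaw": 0.57}, {"slide": [-83, -13, 150], "dr": [0, 0, 0.167], "jaw": 0.57}, {"slide": [-83, -13, 180], "dr": [0, 0, 0.167], "jaw": 0.57}, {"slide": [-83, -13, 205], "dr": [0, 0, 0.167], "jaw": 0.57}, {"slide": [-83, -13, 225], "dr": [0, 0, 0.167], "jaw": 0.57}, {"slide": [-83, -13, 240], "dr": [0, 0, 0.167], "jaw": 0.57}, {"slide": [-83, -13, 250], "dr": [0, 0, 0.167], "jaw": 0.57}, {"slide": [-83, -13, 257], "dr": [0, 0, 0.167], "jaw": 0.57}, {"slide": [-83, -13, 257], "dr": [0, 0, 0.167], "jaw": 0.57}, {"slide": [-83, -13, 257], "dr": [0, 0, 0.167], "jaw": 0.57}]}}

```text
t: 3.1
tool_pos: [0.409, 0.1512, 0.1983]
orientation: [-3.114, 0.417, -0.001]
force: [0.3, -0.7, 0.4]
opening: 0.04
gripper_force: 0.0
```

```bash
python3 look.py low1
python3 - <<'E'
from h import *
p,im,d=snap('side');a=cv2.resize(im[120:320,240:480,::-1],None,fx=2,fy=2,interpolation=cv2.INTER_CUBIC)
w=cv2.resize(cv2.imread('pics/low1.png'),(480,300));cv2.imwrite('pics/low1b.png',np.hstack([a,np.vstack([w,np.zeros((100,480,3),np.uint8)])])[:, :960]) if 0 else cv2.imwrite('pics/low1b.png',cv2.resize(a,None,fx=1.2,fy=1.2))
E
```

```text
3.1 [0.409  0.1512 0.1983] [-3.114e+00  4.170e-01 -1.000e-03] 0.03996882990632214
blue [628. 101.] 350 [ 0.4451 -0.0169  0.016 ] 
blue [317. 210.] 3707 [0.4339 0.1441 0.0295] ((432.7855224609375, 144.6857452392578), (89.19964599609375, 5.986813545227051), 74.84548950195312)
green [250.  59.] 2318 [0.5033 0.1517 0.0463] 
green [317.  59.] 2228 [0.4969 0.1272 0.0463] 
green [383.  59.] 2306 [0.4901 0.1029 0.0462]
```

View pics/low1b.png

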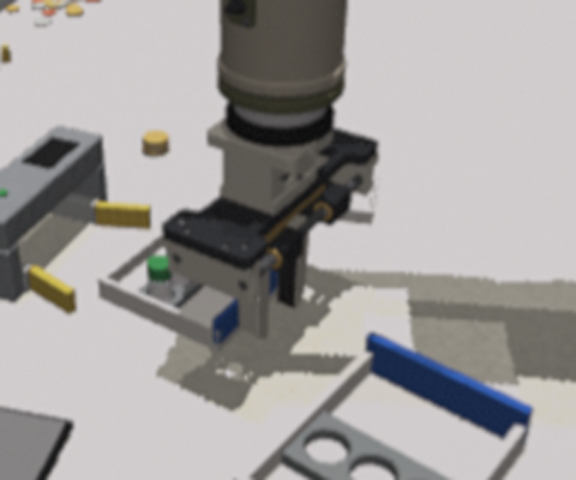

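The hand is centred behind the wall (wall at wrist pixel (317,210)) with the fingers clear of it. Now I'll compute the arc.

```bash
cat > path.py <<'E'
import numpy as np
B=np.array([.6372,.1084]);by=-.090
bR=np.array([[np.cos(by),-np.sin(by)],[np.sin(by),np.cos(by)]])
def plan(hp,hyaw,o,yaw,c,step,smax,turn,n=20):
    """hand pos/yaw commanded, tray origin/yaw (world) -> rows in tool frame"""
    tx=np.array([np.cos(hyaw),np.sin(hyaw)]);ty=np.array([tx[1],-tx[0]])
    o=np.array(o,float);y0=yaw;s=0
    while s<smax-1e-9:
        ds=min(step,smax-s);f=lambda s:y0+(by-y0)*min(1,s/turn)
        y=f(s+ds/2);o=o+ds*np.array([np.cos(y),np.sin(y)]);s+=ds;y=f(s)
        h=o-(.060+c)*np.array([np.cos(y),np.sin(y)])-hp
        rel=bR.T@(o-B)
        print(f's{s*1e3:.0f} x{h@tx*1e3:.1f} y{h@ty*1e3:.1f} dz{hyaw-y:.3f}  tray x{rel[0]*1e3:.1f} y{rel[1]*1e3:.1f}')
E
python3 - <<'E'
from path import *
y=-.265;w=np.array([.4328,.1447]);o=w+.057*np.array([np.cos(y),np.sin(y)]);print(o)
plan(np.array([.409,.1512]),-.2655,o,y,.0075,.003,.06,.055)
E
```

```text
[0.48781027 0.12977117]
s3 x17.2 y0.7 dz-0.010  tray x-147.7 y7.3
s6 x20.2 y1.3 dz-0.020  tray x-144.8 y6.9
s9 x23.2 y1.8 dz-0.029  tray x-141.8 y6.4
s12 x26.2 y2.4 dz-0.039  tray x-138.9 y6.0
s15 x29.2 y2.9 dz-0.048  tray x-135.9 y5.6
s18 x32.3 y3.4 dz-0.058  tray x-132.9 y5.2
s21 x35.3 y3.8 dz-0.067  tray x-129.9 y4.9
s24 x38.3 y4.3 dz-0.077  tray x-126.9 y4.6
s27 x41.4 y4.7 dz-0.086  tray x-123.9 y4.3
s30 x44.4 y5.0 dz-0.096  tray x-121.0 y4.1
s33 x47.5 y5.4 dz-0.105  tray x-118.0 y3.8
s36 x50.5 y5.7 dz-0.115  tray x-115.0 y3.6
s39 x53.6 y6.0 dz-0.125  tray x-112.0 y3.5
s42 x56.7 y6.2 dz-0.134  tray x-109.0 y3.3
s45 x59.7 y6.4 dz-0.144  tray x-106.0 y3.2
s48 x62.8 y6.6 dz-0.153  tray x-103.0 y3.1
s51 x65.8 y6.8 dz-0.163  tray x-100.0 y3.1
s54 x68.9 y6.9 dz-0.172  tray x-97.0 y3.1
s57 x71.9 y6.6 dz-0.176  tray x-94.0 y3.1
s60 x74.8 y6.1 dz-0.176  tray x-91.0 y3.1
```

>>> {"fn": "servo_tool", "kwargs": {"increments": [{"slide": [4, 0, 0], "dr": [0, 0, 0], "jaw": 0.57}, {"slide": [8, 0, 0], "dr": [0, 0, 0], "jaw": 0.57}, {"slide": [11, 0, 0], "dr": [0, 0, 0], "jaw": 0.57}, {"slide": [13, 0, 0], "dr": [0, 0, 0], "jaw": 0.57}, {"slide": [15, 0, 0], "dr": [0, 0, 0], "jaw": 0.57}, {"slide": [17, 0.7, 0], "dr": [0, 0, -0.01], "jaw": 0.57}, {"slide": [20, 1.3, 0], "dr": [0, 0, -0.02], "jaw": 0.57}, {"slide": [23, 1.8, 0], "dr": [0, 0, -0.029], "jaw": 0.57}, {"slide": [26, 2.4, 0], "dr": [0, 0, -0.039], "jaw": 0.57}, {"slide": [29, 2.9, 0], "dr": [0, 0, -0.048], "jaw": 0.57}, {"slide": [32, 3.4, 0], "dr": [0, 0, -0.058], "jaw": 0.57}, {"slide": [35, 3.8, 0], "dr": [0, 0, -0.067], "jaw": 0.57}, {"slide": [38, 4.3, 0], "dr": [0, 0, -0.077], "jaw": 0.57}, {"slide": [41, 4.7, 0], "dr": [0, 0, -0.086], "jaw": 0.57}, {"slide": [44, 5, 0], "dr": [0, 0, -0.096], "jaw": 0.57}]}}

```text
t: 4.7
tool_pos: [0.4501, 0.1347, 0.1977]
orientation: [3.13, -0.266, -0.0]
force: [-1.6, 0.3, -1.4]
opening: 0.0401
gripper_force: 0.7
```

```bash
python3 look.py mid1
```

```text
4.7 [0.4501 0.1347 0.1977] [ 3.13  -0.266 -0.   ] 0.04014430554023392
blue [615. 209.] 956 [ 0.4464 -0.0261  0.0154] 
blue [317. 232.] 4028 [0.4642 0.1319 0.0289] ((462.7674560546875, 132.17742919921875), (89.15204620361328, 6.2799906730651855), 80.4124984741211)
yellow [166.  13.] 516 [0.5738 0.1802 0.0225] ((573.8563232421875, 180.17161560058594), (8.393903732299805, 10.958844184875488), 68.88556671142578)
green [251.  90.] 2158 [0.5326 0.146  0.0463] 
green [317.  89.] 2043 [0.5286 0.1209 0.0463] 
green [383.  90.] 2153 [0.5242 0.096  0.0462]
```

Run:
```python
from path import *
y=-.168;w=np.array([.4628,.1322]);o=w+.057*np.array([np.cos(y),np.sin(y)])
plan(np.array([.4502,.1346]),-.1695,o,y,.0099,.003,.12,.030)
```

```text
s3 x2.9 y0.8 dz-0.009  tray x-116.0 y3.4
s6 x5.9 y1.3 dz-0.017  tray x-113.0 y3.2
s9 x8.9 y1.8 dz-0.025  tray x-110.0 y3.0
s12 x12.0 y2.2 dz-0.033  tray x-107.0 y2.8
s15 x15.0 y2.7 dz-0.041  tray x-104.0 y2.7
s18 x18.0 y3.1 dz-0.048  tray x-101.0 y2.6
s21 x21.0 y3.5 dz-0.056  tray x-98.0 y2.5
s24 x24.1 y3.8 dz-0.064  tray x-95.0 y2.5
s27 x27.1 y4.2 dz-0.072  tray x-92.0 y2.4
s30 x30.1 y4.5 dz-0.080  tray x-89.0 y2.4
s33 x33.1 y4.3 dz-0.080  tray x-86.0 y2.4
s36 x36.1 y4.0 dz-0.080  tray x-83.0 y2.4
s39 x39.1 y3.8 dz-0.080  tray x-80.0 y2.4
s42 x42.1 y3.5 dz-0.080  tray x-77.0 y2.4
s45 x45.1 y3.3 dz-0.080  tray x-74.0 y2.4
s48 x48.1 y3.1 dz-0.080  tray x-71.0 y2.4
s51 x51.0 y2.8 dz-0.080  tray x-68.0 y2.4
s54 x54.0 y2.6 dz-0.080  tray x-65.0 y2.4
s57 x57.0 y2.3 dz-0.080  tray x-62.0 y2.4
s60 x60.0 y2.1 dz-0.080  tray x-59.0 y2.4
s63 x63.0 y1.9 dz-0.080  tray x-56.0 y2.4
s66 x66.0 y1.6 dz-0.080  tray x-53.0 y2.4
s69 x69.0 y1.4 dz-0.080  tray x-50.0 y2.4
s72 x72.0 y1.2 dz-0.080  tray x-47.0 y2.4
s75 x75.0 y0.9 dz-0.080  tray x-44.0 y2.4
s78 x78.0 y0.7 dz-0.080  tray x-41.0 y2.4
s81 x81.0 y0.4 dz-0.080  tray x-38.0 y2.4
s84 x83.9 y0.2 dz-0.080  tray x-35.0 y2.4
s87 x86.9 y-0.0 dz-0.080  tray x-32.0 y2.4
s90 x89.9 y-0.3 dz-0.080  tray x-29.0 y2.4
s93 x92.9 y-0.5 dz-0.080  tray x-26.0 y2.4
s96 x95.9 y-0.8 dz-0.080  tray x-23.0 y2.4
s99 x98.9 y-1.0 dz-0.080  tray x-20.0 y2.4
s102 x101.9 y-1.2 dz-0.080  tray x-17.0 y2.4
s105 x104.9 y-1.5 dz-0.080  tray x-14.0 y2.4
s108 x107.9 y-1.7 dz-0.080  tray x-11.0 y2.4
s111 x110.9 y-1.9 dz-0.080  tray x-8.0 y2.4
s114 x113.8 y-2.2 dz-0.080  tray x-5.0 y2.4
s117 x116.8 y-2.4 dz-0.080  tray x-2.0 y2.4
s120 x119.8 y-2.7 dz-0.080  tray x1.0 y2.4
```

>>> {"fn": "servo_tool", "kwargs": {"increments": [{"slide": [3, 0.8, 0], "dr": [0, 0, -0.009], "jaw": 0.57}, {"slide": [6, 1.4, 0], "dr": [0, 0, -0.017], "jaw": 0.57}, {"slide": [9, 2, 0], "dr": [0, 0, -0.025], "jaw": 0.57}, {"slide": [12, 2.5, 0], "dr": [0, 0, -0.033], "jaw": 0.57}, {"slide": [15, 3.1, 0], "dr": [0, 0, -0.041], "jaw": 0.57}, {"slide": [18, 3.6, 0], "dr": [0, 0, -0.048], "jaw": 0.57}, {"slide": [21, 4.1, 0], "dr": [0, 0, -0.056], "jaw": 0.57}, {"slide": [24, 4.6, 0], "dr": [0, 0, -0.064], "jaw": 0.57}, {"slide": [27, 5.1, 0], "dr": [0, 0, -0.072], "jaw": 0.57}, {"slide": [30, 5.5, 0], "dr": [0, 0, -0.08], "jaw": 0.57}, {"slide": [33, 5.3, 0], "dr": [0, 0, -0.08], "jaw": 0.57}, {"slide": [36, 5, 0], "dr": [0, 0, -0.08], "jaw": 0.57}, {"slide": [39, 4.8, 0], "dr": [0, 0, -0.08], "jaw": 0.57}, {"slide": [42, 4.5, 0], "dr": [0, 0, -0.08], "jaw": 0.57}]}}

```text
t: 6.15
tool_pos: [0.4907, 0.1232, 0.1977]
orientation: [3.138, -0.142, -0.0]
force: [-3.7, -0.1, 3.6]
opening: 0.0403
gripper_force: 2.1
```

```bash
python3 look.py mid2
```

```text
6.15 [0.4907 0.1232 0.1977] [ 3.138 -0.142 -0.   ] 0.040286275227334314
blue [317. 232.] 4036 [0.5049 0.1216 0.0288] ((503.39129638671875, 121.64071655273438), (89.0850601196289, 6.482802391052246), 84.68885803222656)
yellow [186.  54.] 2162 [0.5927 0.1726 0.0224] ((592.0809326171875, 172.65357971191406), (8.62852668762207, 49.42099380493164), 67.3597640991211)
yellow [456.  54.] 2169 [0.5821 0.0519 0.0223] ((581.1954956054688, 51.978485107421875), (49.04695510864258, 8.772733688354492), 11.709257125854492)
green [251.  90.] 2159 [0.572  0.141  0.0463] 
green [317.  89.] 2042 [0.57   0.1157 0.0463] 
green [383.  90.] 2147 [0.5675 0.0905 0.0463] 
bar 68 0.09359508319552697 ((500.5389404296875, 121.5102310180664), (45.55049514770508, 4.717319011688232), 84.86143493652344)
```

View pics/mid2.png

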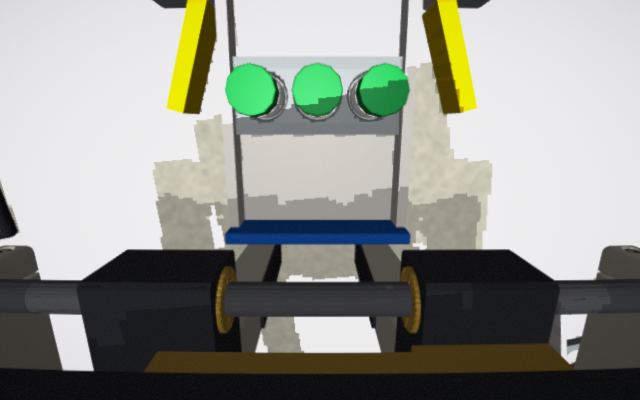

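The wrist view shows the tray squared up and centred between the yellow guides (tray u≈317, guide middle u≈321), with the vials upright. The lateral offset is about 1 mm. Next is 58 mm straight in.

>>> {"fn": "servo_tool", "kwargs": {"increments": [{"slide": [3, 0, 0], "dr": [0, 0, 0], "jaw": 0.57}, {"slide": [6, 0.2, 0], "dr": [0, 0, 0], "jaw": 0.57}, {"slide": [9, 0.4, 0], "dr": [0, 0, 0], "jaw": 0.57}, {"slide": [12, 0.5, 0], "dr": [0, 0, 0], "jaw": 0.57}, {"slide": [15, 0.5, 0], "dr": [0, 0, 0], "jaw": 0.57}, {"slide": [18, 0.5, 0], "dr": [0, 0, 0], "jaw": 0.57}, {"slide": [21, 0.5, 0], "dr": [0, 0, 0], "jaw": 0.57}, {"slide": [24, 0.5, 0], "dr": [0, 0, 0], "jaw": 0.57}, {"slide": [27, 0.5, 0], "dr": [0, 0, 0], "jaw": 0.57}, {"slide": [30, 0.5, 0], "dr": [0, 0, 0], "jaw": 0.57}, {"slide": [33, 0.5, 0], "dr": [0, 0, 0], "jaw": 0.57}, {"slide": [36, 0.5, 0], "dr": [0, 0, 0], "jaw": 0.57}, {"slide": [39, 0.5, 0], "dr": [0, 0, 0], "jaw": 0.57}, {"slide": [42, 0.5, 0], "dr": [0, 0, 0], "jaw": 0.57}, {"slide": [45, 0.5, 0], "dr": [0, 0, 0], "jaw": 0.57}, {"slide": [48, 0.5, 0], "dr": [0, 0, 0], "jaw": 0.57}, {"slide": [51, 0.5, 0], "dr": [0, 0, 0], "jaw": 0.57}, {"slide": [54, 0.5, 0], "dr": [0, 0, 0], "jaw": 0.57}, {"slide": [57, 0.5, 0], "dr": [0, 0, 0], "jaw": 0.57}]}}

```text
t: 8.1
tool_pos: [0.5474, 0.1176, 0.1977]
orientation: [-3.138, 0.142, 0.0]
force: [-2.1, 0.4, -0.6]
opening: 0.0401
gripper_force: 0.8
```

```bash
python3 look.py mid3
```

```text
8.1 [0.5474 0.1176 0.1977] [-3.138  0.142  0.   ] 0.04006016447143186
blue [317. 232.] 4037 [0.5616 0.116  0.0288] ((560.2881469726562, 116.20022583007812), (89.16947937011719, 6.368132591247559), 84.56951141357422)
yellow [444. 177.] 1815 [0.5834 0.0522 0.0222] ((581.594482421875, 51.97418212890625), (49.42802810668945, 8.461450576782227), 12.14974308013916)
yellow [196. 178.] 1757 [0.5937 0.1722 0.0224] ((592.3854370117188, 172.58023071289062), (8.317120552062988, 49.76435852050781), 67.74563598632812)
green [154.  35.] 1238 [0.6412 0.1522 0.0844] 
bar 71927 0.08250807011087037 ((592.8809814453125, 111.72891998291016), (158.6329345703125, 110.10633850097656), 84.84475708007812)
```

>>> {"fn": "servo_tool", "kwargs": {"increments": [{"slide": [2, 0, 0], "dr": [0, 0, 0], "jaw": 0.57}, {"slide": [4, 0, 0], "dr": [0, 0, 0], "jaw": 0.57}, {"slide": [5.5, 0, 0], "dr": [0, 0, 0], "jaw": 0.57}, {"slide": [7, 0, 0], "dr": [0, 0, 0], "jaw": 0.57}, {"slide": [8, 0, 0], "dr": [0, 0, 0], "jaw": 0.57}, {"slide": [9, 0, 0], "dr": [0, 0, 0], "jaw": 0.57}]}}

```text
t: 8.75
tool_pos: [0.5562, 0.1168, 0.1979]
orientation: [-3.138, 0.142, 0.0]
force: [-3.6, 1.3, 3.0]
opening: 0.0397
gripper_force: 2.1
```

>>> {"fn": "servo_tool", "kwargs": {"increments": [{"slide": [0.5, 0, 0], "dr": [0, 0, 0], "jaw": 0.57}, {"slide": [1, 0, 0], "dr": [0, 0, 0], "jaw": 0.57}]}}

```text
t: 8.95
tool_pos: [0.5572, 0.1167, 0.1978]
orientation: [-3.138, 0.142, 0.0]
force: [-4.3, -0.2, 3.1]
opening: 0.0403
gripper_force: 2.0
```

>>> {"fn": "servo_tool", "kwargs": {"increments": [{"slide": [0.4, 0, 0], "dr": [0, 0, 0], "jaw": 0.57}, {"slide": [0.7, 0, 0], "dr": [0, 0, 0], "jaw": 0.57}]}}

```text
t: 9.15
tool_pos: [0.5579, 0.1167, 0.1978]
orientation: [-3.138, 0.142, 0.0]
force: [-4.0, 0.8, 3.5]
opening: 0.0399
gripper_force: 2.2
```

>>> {"fn": "servo_tool", "kwargs": {"increments": [{"slide": [0.4, 0, 0], "dr": [0, 0, 0], "jaw": 0.57}, {"slide": [0.7, 0, 0], "dr": [0, 0, 0], "jaw": 0.57}]}}

```text
t: 9.35
tool_pos: [0.5583, 0.1166, 0.1977]
orientation: [3.138, -0.142, -0.001]
force: [-7.6, 0.9, 5.1]
opening: 0.0402
gripper_force: 3.4
```

```bash
python3 look.py mid4
```

```text
9.35 [0.5583 0.1166 0.1977] [ 3.138e+00 -1.420e-01 -1.000e-03] 0.04019116230546396
blue [317. 233.] 4046 [0.5724 0.115  0.029 ] ((570.8753051757812, 115.17466735839844), (89.22417449951172, 6.424302577972412), 84.85919189453125)
yellow [197. 206.] 1447 [0.5906 0.1734 0.0224] ((595.5358276367188, 166.46388244628906), (26.466215133666992, 59.90143966674805), 39.662113189697266)
yellow [443. 205.] 1478 [0.5801 0.0515 0.0222] ((586.3323364257812, 58.24649429321289), (61.87590026855469, 27.00385093688965), 41.146034240722656)
green [158.  77.] 1147 [0.6412 0.1522 0.0844] 
bar 90863 0.08250347522639524 ((603.873046875, 110.4771499633789), (158.751708984375, 109.71609497070312), 84.79925537109375)
```

The force rises to 7.6 N at tray x ≈ −9.7 mm, where −10 is home, and the yaw matches the bridge. One small seating press, then draw back.

>>> {"fn": "servo_tool", "kwargs": {"increments": [{"slide": [0.5, 0, 0], "dr": [0, 0, 0], "jaw": 0.57}, {"slide": [0.5, 0, 0], "dr": [0, 0, 0], "jaw": 0.57}]}}

```text
t: 9.6
tool_pos: [0.5585, 0.1166, 0.1976]
orientation: [3.138, -0.142, -0.003]
force: [-9.2, 0.6, 6.9]
opening: 0.0402
gripper_force: 4.2
```

>>> {"fn": "servo_tool", "kwargs": {"increments": [{"slide": [-2, 0, 0], "dr": [0, 0, 0], "jaw": 0.57}, {"slide": [-6, 0, 0], "dr": [0, 0, 0], "jaw": 0.57}, {"slide": [-15, 0, 0], "dr": [0, 0, 0], "jaw": 0.57}, {"slide": [-30, 0, 0], "dr": [0, 0, 0], "jaw": 0.57}, {"slide": [-50, 0, 0], "dr": [0, 0, 0], "jaw": 0.57}, {"slide": [-70, 0, -10], "dr": [0, 0, 0], "jaw": 0.57}, {"slide": [-85, 0, -40], "dr": [0, 0, 0], "jaw": 0.57}, {"slide": [-90, 0, -80], "dr": [0, 0, 0], "jaw": 0.57}, {"slide": [-90, 0, -120], "dr": [0, 0, 0], "jaw": 0.57}, {"slide": [-90, 0, -160], "dr": [0, 0, 0], "jaw": 0.57}, {"slide": [-90, 0, -200], "dr": [0, 0, 0], "jaw": 0.57}, {"slide": [-90, 0, -230], "dr": [0, 0, 0], "jaw": 0.57}, {"slide": [-90, 0, -230], "dr": [0, 0, 0], "jaw": 0.57}, {"slide": [-90, 0, -230], "dr": [0, 0, 0], "jaw": 0.57}]}}

```text
t: 11.0
tool_pos: [0.4692, 0.1246, 0.4282]
orientation: [-3.138, 0.142, -0.003]
force: [0.3, 0.9, -0.3]
opening: 0.04
gripper_force: 0.0
```

```bash
python3 look.py end1
python3 - <<'E'
from h import *
p,im,d=snap('side');q,im2,_=snap('scene')
a=cv2.resize(im[160:280,200:360,::-1],(640,480),interpolation=cv2.INTER_CUBIC);cv2.imwrite('pics/end.png',a)
E
```

```text
11.0 [0.4692 0.1246 0.4282] [-3.138e+00  1.420e-01 -3.000e-03] 0.040021466898110675
blue [323.  92.] 305 [0.569  0.1042 0.0299] ((570.815185546875, 115.5093994140625), (87.57567596435547, 5.468690872192383), 84.70696258544922)
blue [455. 184.] 257 [ 0.4481 -0.0429  0.0187] 
yellow [493.  44.] 569 [ 0.6055 -0.0847  0.0175] ((606.1723022460938, -87.08631134033203), (24.901935577392578, 25.740449905395508), 61.811607360839844)
yellow [265.  76.] 382 [0.5925 0.1723 0.0222] ((592.5296020507812, 173.268310546875), (7.9477691650390625, 49.345863342285156), 66.17325592041016)
yellow [372.  75.] 406 [0.5832 0.0531 0.022 ] ((581.4508666992188, 52.154212951660156), (49.60908889770508, 8.020223617553711), 11.498401641845703)
yellow [520. 140.] 267 [ 0.4983 -0.107   0.0399] ((497.7335510253906, -108.27215576171875), (18.04142951965332, 18.071086883544922), 42.951236724853516)
green [269.   8.] 105 [0.6413 0.1528 0.0845] 
bar 6946 0.08246232455998354 ((628.7123413085938, 108.78327941894531), (158.5659637451172, 33.27812576293945), 84.86136627197266)
```

View pics/end.png

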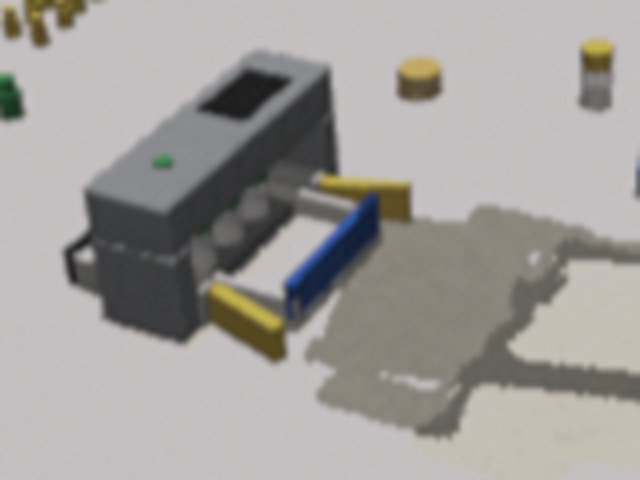

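View pics/end1.png

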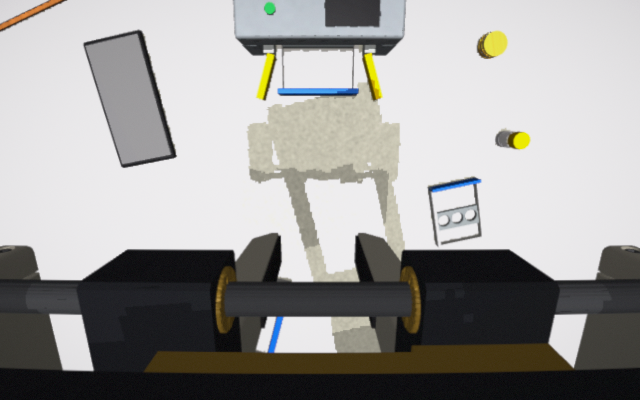

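The tray sits under the bridge, with its wall square at wrist (318,91) and about 1 mm off centre. The three vials stand upright under the bar at side-crop (200–260,200–250). Coins, spare vial and phone have not moved, and the hand is clear.

```bash
python3 -c "from plant import *;print(close_job())"
```

```text
the job is handed in; nothing more can be done
None
```

I pushed the tray home against the stop, square and within about 1 mm of the lane's centre by the camera. The vials look upright, the bystanders are undisturbed and the hand is clear. I handed the job in at about 11 s; it returned no verdict.

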